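Set out the hardness check

TASK

Set out the parts for the morning hardness check, one at a time and in this order: the round black flat anvil centred on the round black test table, the round bright steel block centred on top of that anvil, the red V-anvil in the middle square of the blue tray right next to the indenter rack, and last the square brass block in the tray's end square, so that the V-anvil sits between the rack and the brass block. Centre each part in its place, upright and flat, let go of it, and do not disturb the tin, the brush or the loupe.

Things in the scene. Friction and masses are not known exactly. Their poses are not given: they have to be found in the camera images.
- test_table: Fixed round black test table on a short screw: flat top 110 mm in diameter, 75 mm above the work surface, with a thin bright ring 67 mm in diameter engraved round its centre. Below the top a handwheel with four steel spokes reaches 70 mm from the axis at height 25 mm. Origin: on its axis, at the work surface; z up.
- tray: Fixed flat blue plate, 186 mm (x) by 72 (y), 5 thick, no rim, at any yaw. Origin: centre of underside; top at z = 5 mm. On its -x end (centre x = -62 mm) is the indenter rack: fixed wooden block 36 (x) by 56 (y), top at z = 27, with three steel indenters up to z = 44. White 54 mm outlines mark the middle square, centred at x = 0, and the end square, centred at x = +62 mm, both at y = 0.
- flat_anvil: Loose round black disc with a small grey dot in the middle of its top, 56 mm in diameter and 22 mm high, about 0.4 kg. Origin: centre of its underside; z up.
- steel_block: Loose round bright steel disc (hardness reference block) with a thin dark circle on its top, 44 mm in diameter and 18 mm high, about 0.2 kg. Origin: centre of its underside; z up.
- v_anvil: Loose red block with a steel V groove along its top, 44 mm long (its x axis, along the groove), 34 mm wide (its y axis) and 28 mm high, about 0.24 kg; the sides across y are flat to full height. Origin: centre of its underside; z up.
- brass_block: Loose square brass block, 36 by 36 mm and 20 mm high, about 0.2 kg. Origin: centre of its underside, x and y along its sides; z up.
- tin: Bystander: small round tin with a green label, 56 mm in diameter and 45 mm high, standing. Origin: centre of its underside.
- brush: Bystander: bench brush 170 mm long lying flat, its long axis along its x. Origin: on its underside near the middle.
- loupe: Bystander: round black inspection loupe with a glass top, 40 mm in diameter and 38 mm high, standing. Origin: centre of its underside.
There are look-alikes about, which are no part of the job. What is meant by the test_table is not turquoise or white, and is the smaller of those in its own colour.

How it is judged:
By the outcome, as a careful person would: the job done as asked, in the order asked, and still so for the second after the job is handed in, with the robot touching nothing.
It also fails if it takes over 93 s, if anything falls off the work surface, if the arm or the gripper's body presses on something with over 40 N, if the wrist force passes 120 N, or if a joint passes its speed limit or range.

ROBOT

A 7-joint arm with a two-finger parallel gripper is mounted at the origin on the work surface. World frame = base frame: x ahead of the robot, y to its left, z up, the work surface at z = 0. Lengths are in mm, angles in rad, forces in N, time in s.
With the tool pointing down it reaches from about 425 to 950 mm from the base axis. Payload 16.7 kg.
Tool frame: the origin (TCP) lies on the centre line of the jaws, within the pads' length; the fingertips stand 17 mm ahead of it and the grasp point (between the pads) lies 2 mm behind it; z points along the fingers, y is the direction in which the jaws open and shut (so a half turn about z gives the same grasp; the last joint's range is limited). The gripper opens to 94 mm and grips with 3 to 60 N. Pads are 16 mm wide; open, the fingers measure 119 mm over their backs; the gripper's body (75 mm by 177 mm) begins 78 mm behind the grasp point.
Start: joints at [-1.492, 0.426, 0.074, 1.606, -0.034, 1.111, -0.067], TCP at [153.104, 657.37, 222.467] pointing down, gripper open.
Joint ranges: [-2.85, 2.85], [-0.5, 2.14], [-1.23, 1.37], [0.21, 2.46], [-1.02, 4.16], [0.16, 2.05], [-2.73, 2.73]. Speed limits (rad/s): [1.89, 1.89, 2.39, 2.39, 3.01, 3.01, 3.01].

INTERFACE

Orientations are given as a rotation vector (axis times angle).
In Python, from workcell import env gives the robot as it stands.
- The arm moves only by the tool move_arm, never from a script. Its argument "commands" is one flat list of numbers, 7 for each row, row after row: the turn, a rotation vector about the tool's x, y, z in rad, then the shift along the tool's x, y, z in cm, then the closure, from -1 (fully open) to 1 (shut). A call has 1 to 20 rows; each row is the pose to reach, as a shift and turn from the pose commanded when the call began, along the tool's axes at that moment; what a row does not reach only later rows make up. A row lasts 1/12 s, in which the tool goes at most 41.7 mm and 7.16 degrees, less where a joint would pass 70% of its speed; a pose out of reach is approached as far as the arm can. A call with a gripper value outside its range is refused whole. The fingers move at their own pace and stop on an object; "force" is the grip in N (left out, the last holds). Time passes only in rows, so rows that repeat a pose let the fingers close. It gives the time, the measured TCP pose, the force and the opening at its end, in the units of the state.
- env.sense(): the state, without advancing time (a new reading comes with each control period).
- env.snapshot(name): name is "side" or "top" or "wrist"; returns the picture (400x640x3 uint8, red, green, blue); there is no depth.
- env.camera_params(name): a dict with "K" (3x3 intrinsics, pixels), "R" (3x3) and "t" (3): a world point X has camera coordinates R X + t. Camera axes: x right, y down, z forward; pixel columns grow to the right and rows downward; lengths in mm; the calibration is good to about 2 mm. A picture is of the moment at which its call begins: read the wrist's pose just before it. camera_params takes no time and is no camera call; for the wrist camera it gives the pose at the moment of the call.
- env.hand_in(): hands the job in, once; it reports no verdict.
The state is a dict: "t": time; "q": joint angles; "joint_vel": joint speeds; "tau": joint torques, N m; "tool_pos": TCP position; "eef_rot": TCP orientation; "ft_force": force on the tool from outside, world axes, zero at the start; "ft_torque": the same for the moment, N m; "grip_width": opening from 0.0 (shut) to 1.0 (fully open).
Only numpy, scipy, OpenCV 4.12 (cv2) and the standard library are available. Lean on these libraries where they do the work, as an engineer would, in place of code of your own. Each camera call takes 0.05 s, during which the arm holds its last target. There are 200 camera calls.

## Working session

There is one attempt and no reset: what is moved stays moved. The work goes in short steps, Python scripts to look and compute and a tool call to move; the robot and the scene stay as the last step left them, time stands still between calls to the robot, and variables do not carry over. Pictures are saved under pics/ and viewed, about 12 in all and at most 16, crops included, and the job is handed in when it is done.

Besides the shell and the picture viewer there is one more tool, called after "Emit:" in YAML: its name, and indented under it one key for each argument. move_arm: Moves the arm, as the interface text tells. Its arguments: {"type":"object","properties":{"commands":{"type":"array","items":{"type":"number"}},"force":{"type":"number"}},"required":["commands"]}

```bash
mkdir -p pics; cat > h.py <<'E'
import numpy as np, cv2
from scipy.spatial.transform import Rotation as Ro
from workcell import env
def snap(n,f,crop=None,s=1):
    P=env.camera_params(n); im=env.snapshot(n)[:,:,::-1].copy()
    np.savez('pics/'+f+'.npz',**{k:np.array(P[k]) for k in 'KRt'}); cv2.imwrite('pics/'+f+'_raw.png',im)
    cropf(f,crop,s); return im
def cropf(f,crop=None,s=1,out=None):
    im=cv2.imread('pics/'+f+'_raw.png')
    if crop: a,b,c,d=crop; im=im[b:d,a:c]
    cv2.imwrite('pics/'+(out or f)+'.png',cv2.resize(im,None,fx=s,fy=s,interpolation=cv2.INTER_CUBIC))
def w(f,u,v,z):
    P=np.load('pics/'+f+'.npz'); R=P['R'];t=P['t'].ravel()
    d=R.T@np.linalg.inv(P['K'])@[u,v,1]; c=-R.T@t
    return c+d*(z-c[2])/d[2]
def px(f,X):
    P=np.load('pics/'+f+'.npz'); p=P['K']@(P['R']@np.array(X,float)+P['t'].ravel()); return p[:2]/p[2]
def rel(X,yaw=None):
    "shift in tool axes (cm) from present measured pose to X (TCP), and z-turn so jaw y axis is at world angle yaw"
    s=env.sense(); R=Ro.from_rotvec(s['eef_rot']).as_matrix()
    sh=R.T@(np.array(X)-s['tool_pos'])/10
    out=[sh.round(2)]
    if yaw is not None:
        y=R[:,1]; a=np.arctan2(y[1],y[0]); d=(yaw-a+np.pi/2)%np.pi-np.pi/2
        out.append(('tool turn z',round(-d,3),'q7',s['q'][6]))
    return out
E
python3 - <<'E'
from h import *
s=env.sense();print(s); print(Ro.from_rotvec(s['eef_rot']).as_matrix().round(3))
snap('top','top0',s=1.25);snap('side','side0',s=1.25);snap('wrist','w0')
for n in('top','side','wrist'):
  P=env.camera_params(n);print(n,P['K'],-np.array(P['R']).T@np.array(P['t']).ravel())
E
```

```text
{'t': 0.0, 'q': array([-1.49149319,  0.42672923,  0.0738761 ,  1.60661333, -0.03410577,
        1.11080001, -0.06707772]), 'joint_vel': array([ 0.0003608 , -0.00204957,  0.00012187, -0.00030787,  0.00020722,
       -0.00241251, -0.00066603]), 'tau': array([-4.53437933e-04, -9.35818505e+01,  3.66682850e+00, -4.54208815e+01,
       -4.88199829e-02,  2.00611231e-02,  1.55489488e-04]), 'tool_pos': array([153.04573951, 656.98739674, 221.77541752]), 'eef_rot': array([-3.58669027e-01, -3.12100329e+00,  2.02448292e-03]), 'ft_force': array([ 0.89580037, -0.54423891, -0.26472822]), 'ft_torque': array([-0.02869816, -0.02851024, -0.02821113]), 'grip_width': 0.997586431750439}
[[-0.974  0.227 -0.   ]
 [ 0.227  0.974 -0.001]
 [-0.    -0.001 -1.   ]]
top [[408.73414635   0.         312.8656544 ]
 [  0.         408.73414635 197.80219376]
 [  0.           0.           1.        ]] [497.73808005  93.39097713 978.68675317]
side [[364.75833571   0.         319.96106268]
 [  0.         364.75833571 197.99888391]
 [  0.           0.           1.        ]] [ 243.93463056 -373.00286477  679.60099   ]
wrist [[349.4711699    0.         315.67148321]
 [  0.         349.4711699  205.20705562]
 [  0.           0.           1.        ]] [ 82.11787155 673.98515817 384.19294689]
```

View pics/top0.png

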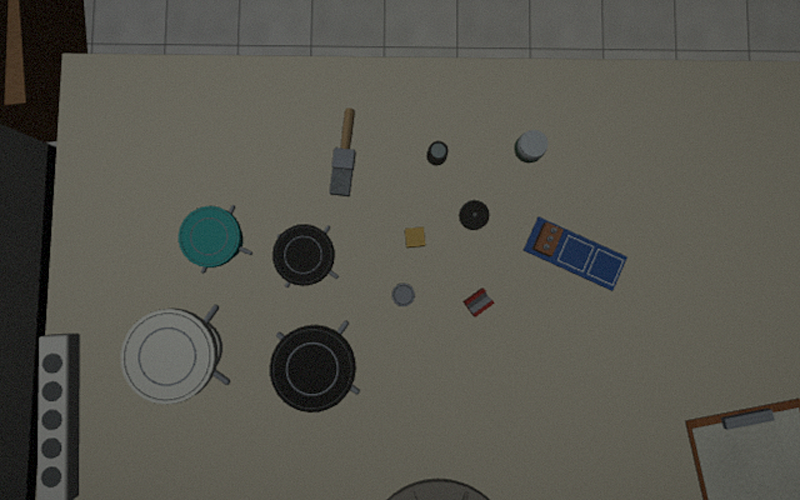

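View pics/side0.png

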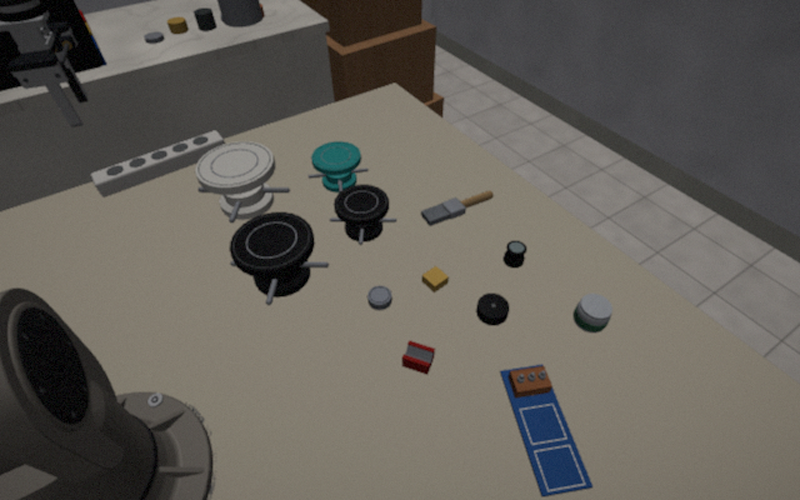

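```bash
python3 - <<'E'
from h import *
for n,u,v,z in [('table',304,254,75),('bigblack',312,368,75),('flat',474,214,22),('steel',403,294,18),('v',479,302,28),('brass',415,237,20),('tin',532,145,45),('loupe',438,150,38),('brushHi',348,110,10),('brushlo',340,195,15),
 ('trayTL',540,217,5),('trayBL',524,252,5),('trayTR',627,256,5),('trayBR',613,290,5)]:
  print(n,w('top0',u/1.25,v/1.25,z).round(1))
cropf('top0',(310,150,510,240),4,'top0c')
E
```

```text
table [551.5 246.6  75. ]
bigblack [352.7 227.9  75. ]
flat [633.9 -63.4  22. ]
steel [481.9  69.1  18. ]
v [468.9 -71.5  28. ]
brass [589.2  47.5  20. ]
tin [ 761.2 -167.7   45. ]
loupe [751.6   6.6  38. ]
brushHi [836.1 178.9  10. ]
brushlo [668.4 190.9  15. ]
trayTL [ 631.9 -193.     5. ]
trayBL [ 564.2 -161.7    5. ]
trayTR [ 558.8 -358.4    5. ]
trayBR [ 493.7 -330.3    5. ]
```

View pics/top0c.png

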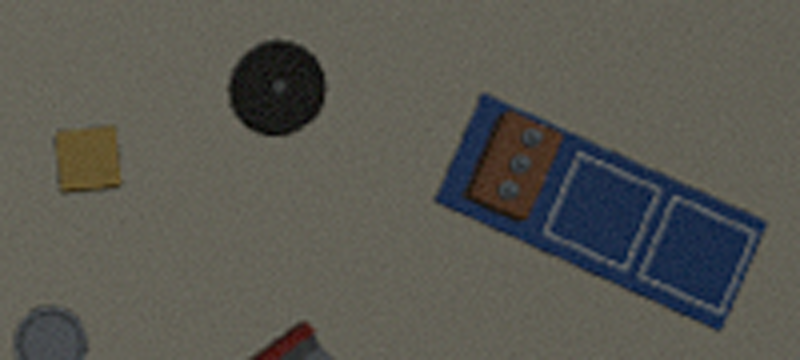

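Candidates for the test table in the 800-px top picture are turquoise (210,237), white (168,356), large black (312,368) and small black (304,254). I choose the small black one, whose rim measures 62 px, as expected for 110 mm. The close crop shows the black anvil with its dot, clearly not the loupe. It also shows the tray with the rack at the upper-left end and the end square at lower right.

```bash
python3 - <<'E'
from h import *
print(rel([634,-63,150],0.0))
E
```

```text
[array([-63.17, -59.22,   7.26]), ('tool turn z', np.float64(1.342), 'q7', np.float64(-0.06708280999397916))]
```

Emit:
move_arm:
  commands: [0,0,1.34,-63.2,-59.2,7.2,-1,0,0,1.34,-63.2,-59.2,7.2,-1,0,0,1.34,-63.2,-59.2,7.2,-1,0,0,1.34,-63.2,-59.2,7.2,-1,0,0,1.34,-63.2,-59.2,7.2,-1,0,0,1.34,-63.2,-59.2,7.2,-1,0,0,1.34,-63.2,-59.2,7.2,-1,0,0,1.34,-63.2,-59.2,7.2,-1,0,0,1.34,-63.2,-59.2,7.2,-1,0,0,1.34,-63.2,-59.2,7.2,-1,0,0,1.34,-63.2,-59.2,7.2,-1,0,0,1.34,-63.2,-59.2,7.2,-1,0,0,1.34,-63.2,-59.2,7.2,-1,0,0,1.34,-63.2,-59.2,7.2,-1,0,0,1.34,-63.2,-59.2,7.2,-1,0,0,1.34,-63.2,-59.2,7.2,-1,0,0,1.34,-63.2,-59.2,7.2,-1,0,0,1.34,-63.2,-59.2,7.2,-1,0,0,1.34,-63.2,-59.2,7.2,-1,0,0,1.34,-63.2,-59.2,7.2,-1]

```text
t: 1.82
tool_pos: [615.3, -34.8, 153.1]
eef_rot: [-2.219, -2.224, 0.0]
ft_force: [0.4, 0.8, 0.5]
grip_width: 0.996
```

```bash
python3 - <<'E'
from h import *
im=snap('wrist','w1',s=1.25)
s=env.sense(); print(s['tool_pos'],Ro.from_rotvec(s['eef_rot']).as_matrix().round(3)); 
p=s['tool_pos'].copy();p[2]=22;print(px('w1',p), px('w1',[634,-63,22]))
E
```

```text
[618.04823008 -43.04362347 153.03377841] [[ 0.004  1.     0.002]
 [ 1.    -0.004 -0.004]
 [-0.004  0.002 -1.   ]]
[318.41480763 210.68648105] [336.32525507 232.45077647]
```

View pics/w1.png

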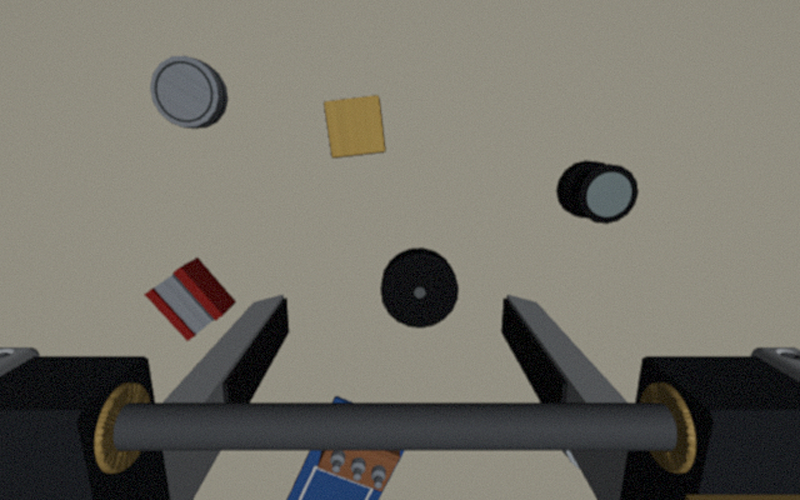

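```bash
python3 - <<'E'
from h import *
for n,u,v,z in [('flatdot',419.5,292.5,22),('flat',419.5,287.5,22),('steel',186,92,18),('brass',354.5,126,20),('v0',146,293,28),('v1',187,339,28),('v2',199,259,28),('v3',235,301,28),('b0',325,101,20),('b1',379,96,20),('b2',331,157,20),('b3',385,152,20),('loupe',609,194,38)]:
  print(n,w('w1',u/1.25,v/1.25,z).round(1))
s=env.sense();print(s['t'],s['tool_pos'])
X=w('w1',419.5/1.25,292.5/1.25,22); X[2]=20; print(rel(X,0.0))
E
```

```text
flatdot [633.4 -64.5  22. ]
flat [633.3 -60.7  22. ]
steel [481.7  69.4  18. ]
brass [589.4  48.7  20. ]
v0 [442.9 -63.3  28. ]
v1 [467.3 -98.   28. ]
v2 [482.4 -38.7  28. ]
v3 [504.2 -69.   28. ]
b0 [570.9  64.   20. ]
b1 [605.4  67.1  20. ]
b2 [573.5  29.1  20. ]
b3 [609.2  32.4  20. ]
loupe [751.1   7.3  38. ]
1.8667 [618.04823008 -43.04362347 153.03377841]
[array([-2.08,  1.52, 13.31]), ('tool turn z', np.float64(-0.004), 'q7', np.float64(0.23775540504298673))]
```

Emit:
move_arm:
  commands: [0,0,0,-2.1,1.5,9.3,-1,0,0,0,-2.1,1.5,9.3,-1,0,0,0,-2.1,1.5,9.3,-1,0,0,0,-2.1,1.5,9.3,-1,0,0,0,-2.1,1.5,9.3,-1,0,0,0,-2.1,1.5,9.3,-1]

```text
t: 2.37
tool_pos: [630.4, -53.4, 62.4]
eef_rot: [2.218, 2.223, 0.002]
ft_force: [0.9, -0.5, 0.4]
grip_width: 0.997
```

```bash
python3 - <<'E'
from h import *
print(env.sense()['tool_pos'],rel([633.4,-64,20],0.0))
E
```

```text
[630.44125264 -53.43769622  62.41230455] [array([-1.06,  0.29,  4.24]), ('tool turn z', np.float64(0.003), 'q7', np.float64(0.33008387584542553))]
```

Emit:
move_arm:
  commands: [0,0,0,-1.0,0.3,1.0,-1,0,0,0,-1.0,0.3,1.0,-1,0,0,0,-1.0,0.3,1.0,-1,0,0,0,-1.0,0.3,1.0,-1]

```text
t: 2.7
tool_pos: [632.8, -64.1, 51.0]
eef_rot: [2.219, 2.223, 0.001]
ft_force: [0.2, 0.6, 0.6]
grip_width: 0.999
```

```bash
python3 - <<'E'
from h import *
print(env.sense()['tool_pos'],env.sense()['joint_vel'].round(4),rel([633.4,-64,20],0.0))
E
```

```text
[632.81625027 -64.06521161  50.95983048] [-0.0042  0.0015 -0.0018 -0.0004 -0.0005 -0.0011 -0.0003] [array([0.01, 0.06, 3.1 ]), ('tool turn z', np.float64(0.002), 'q7', np.float64(0.3530881439239054))]
```

Emit:
move_arm:
  commands: [0,0,0,0,0.05,3.1,-1,0,0,0,0,0.05,3.1,-1,0,0,0,0,0.05,3.1,-1,0,0,0,0,0.05,3.1,1,0,0,0,0,0.05,3.1,1,0,0,0,0,0.05,3.1,1,0,0,0,0,0.05,3.1,1,0,0,0,0,0.05,3.1,1,0,0,0,0,0.05,3.1,1,0,0,0,0,0.05,3.1,1,0,0,0,0,0.05,3.1,1,0,0,0,0,0.05,3.1,1]
  force: 30

```text
t: 3.7
tool_pos: [633.2, -64.0, 19.5]
eef_rot: [-2.219, -2.223, -0.0]
ft_force: [-1.5, 0.7, 3.4]
grip_width: 0.589
```

```bash
python3 - <<'E'
from h import *
print(env.sense()['grip_width']*94,env.sense()['tool_pos'],rel([551.5,246.6,150],0.42))
E
```

```text
55.361026117808215 [633.15012098 -63.99963368  19.54491054] [array([ 31.08,  -8.11, -13.04]), ('tool turn z', np.float64(-0.418), 'q7', np.float64(0.37427541810139375))]
```

Emit:
move_arm:
  commands: [0,0,0,0,0,-4,1,0,0,0,0,0,-8,1,0,0,0,4,-1,-12,1,0,0,0,8,-2.5,-14,1,0,0,0,12,-4,-14,1,0,0,0,16,-5.5,-14,1,0,0,0,20,-7,-14,1,0,0,0,21,-8.2,-14,1,0,0,0,21,-8.2,-14,1,0,0,0,21,-8.2,-14,1,0,0,0,21,-8.2,-14,1]

```text
t: 4.62
tool_pos: [550.6, 145.7, 159.3]
eef_rot: [2.219, 2.224, -0.001]
ft_force: [-0.0, -0.2, -3.6]
grip_width: 0.587
```

```bash
python3 - <<'E'
from h import *
snap('wrist','w2',s=1.25); s=env.sense(); print(s['tool_pos'],s['grip_width']*94,px('w2',[551.5,246.6,75])*1.25,s['ft_force'])
E
```

```text
[550.94350191 144.9071657  159.35059502] 55.22981870731339 [396.12845662  88.52655039] [ 0.46419247 -0.39699892 -4.13099472]
```

View pics/w2.png

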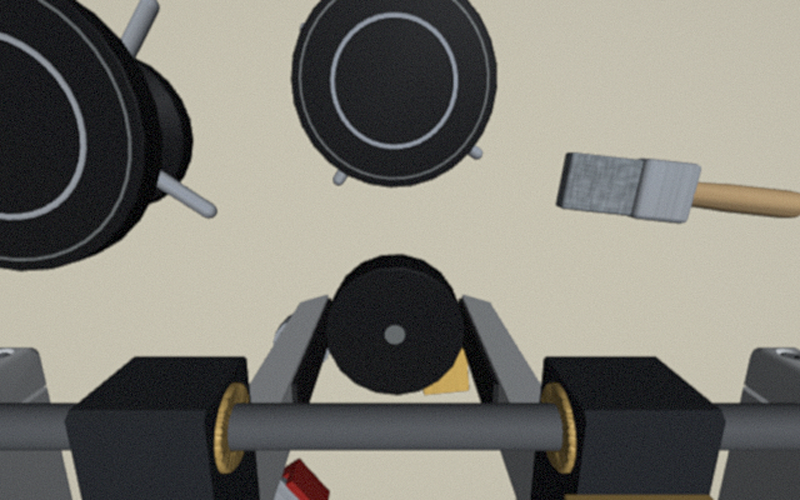

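```bash
python3 - <<'E'
from h import *
P=np.load('pics/w2.npz');print(-P['R'].T@P['t'].ravel(),P['R'].round(3))
for z in (75,85):
  for n,u,v in [('L',330,81),('R',458.5,81),('T',394,12.5),('B',394,148.5),('rimL',291.5,80),('rimR',497,80),('rimB',393,186)]:
    print(z,n,w('w2',u/1.25,v/1.25,z).round(1))
for u,v,z in[(395,334.5,161.3)]: print('dot',w('w2',u/1.25,v/1.25,z).round(1))
E
```

```text
[550.91327668 219.15291674 321.54104795] [[ 1.     0.003 -0.001]
 [ 0.003 -0.967  0.253]
 [ 0.    -0.253 -0.967]]
75 L [516.6 250.2  75. ]
75 R [584.4 250.4  75. ]
75 T [550.3 282.9  75. ]
75 B [550.4 215.7  75. ]
75 rimL [496.3 250.7  75. ]
75 rimR [604.7 251.   75. ]
75 rimB [549.9 195.4  75. ]
85 L [518. 249.  85.]
85 R [583.  249.1  85. ]
85 T [550.3 280.3  85. ]
85 B [550.5 215.9  85. ]
85 rimL [498.5 249.4  85. ]
85 rimR [602.5 249.7  85. ]
85 rimB [550.  196.3  85. ]
dot [551.2 145.1 161.3]
```

Emit:
move_arm:
  commands: [0,0,0,4,0,0,1,0,0,0,8,0,0,1,0,0,0,10.4,-0.05,2,1,0,0,0,10.4,-0.05,5,1,0,0,0,10.4,-0.05,5,1,0,0,0,10.4,-0.05,5,1,0,0,0,10.4,-0.05,5,1]

```text
t: 5.25
tool_pos: [551.2, 248.0, 110.4]
eef_rot: [2.222, 2.22, 0.0]
ft_force: [0.3, -0.2, -3.0]
grip_width: 0.59
```

```bash
python3 - <<'E'
from h import *
print(env.sense()['tool_pos'],rel([550.4,249.2,95],0))
E
```

```text
[551.21596029 247.9774594  110.4452913 ] [array([ 0.12, -0.08,  1.54]), ('tool turn z', np.float64(-0.001), 'q7', np.float64(-0.24600983022651698))]
```

Emit:
move_arm:
  commands: [0,0,0,0.08,-0.07,0.8,1,0,0,0,0.08,-0.07,1.3,1,0,0,0,0.08,-0.07,1.5,1,0,0,0,0.08,-0.07,1.5,1,0,0,0,0.08,-0.07,1.5,1]

```text
t: 5.67
tool_pos: [549.5, 250.4, 94.6]
eef_rot: [2.22, 2.223, 0.0]
ft_force: [-0.0, 0.1, -3.7]
grip_width: 0.589
```

Emit:
move_arm:
  commands: [0,0,0,-0.12,0.08,0.03,1,0,0,0,-0.12,0.08,0.03,1,0,0,0,-0.12,0.08,0.03,1]

```text
t: 5.92
tool_pos: [550.3, 249.7, 94.5]
eef_rot: [-2.219, -2.224, -0.001]
ft_force: [-2.1, 1.6, 4.1]
grip_width: 0.587
```

Emit:
move_arm:
  commands: [0,0,0,0,0,0,-1,0,0,0,0,0,0,-1,0,0,0,0,0,0,-1,0,0,0,0,0,0,-1,0,0,0,0,0,-3,-1,0,0,0,0,0,-6,-1,0,0,0,-2,-1,-6,-1,0,0,0,-6,-2,-6,-1,0,0,0,-10,-4,-6,-1,0,0,0,-14,-6,-4,-1,0,0,0,-18,-6.9,-1,-1,0,0,0,-18,-6.9,2,-1,0,0,0,-18,-6.9,2,-1,0,0,0,-18,-6.9,2,-1,0,0,0,-18,-6.9,2,-1]

```text
t: 7.17
tool_pos: [482.4, 69.9, 74.9]
eef_rot: [2.219, 2.223, 0.0]
ft_force: [-0.2, 0.8, 0.9]
grip_width: 0.999
```

```bash
python3 - <<'E'
from h import *
snap('wrist','w3',s=1.25); s=env.sense(); print(s['tool_pos'],s['grip_width']*94,px('w3',[481.7,69.4,18])*1.25,px('w3',[550.4,249.3,97])*1.25)
E
```

```text
[482.74355052  70.42919869  75.27911113] 93.92604132719494 [392.55813312 286.9208415 ] [ 667.76519786 -296.85987374]
```

View pics/w3.png

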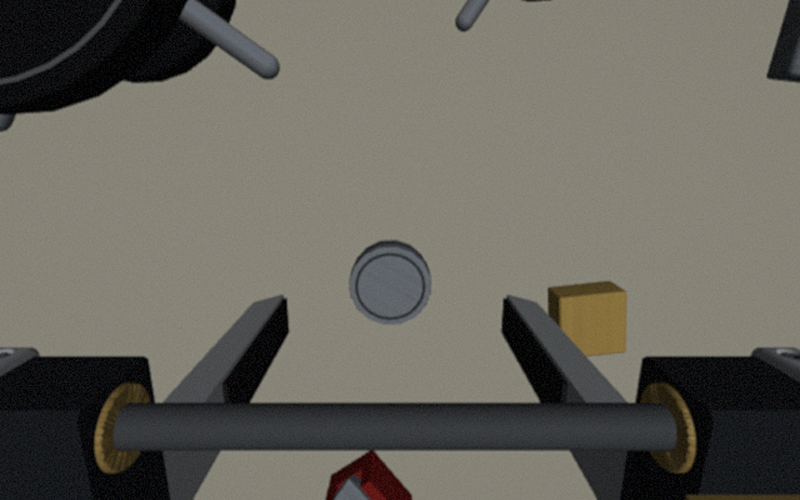

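Emit:
move_arm:
  commands: [0,0,0,-0.1,-0.2,3,-1,0,0,0,-0.1,-0.2,5.5,-1,0,0,0,-0.1,-0.2,5.55,-1,0,0,0,-0.1,-0.2,5.55,-1,0,0,0,-0.1,-0.2,5.55,-1,0,0,0,-0.1,-0.2,5.55,1,0,0,0,-0.1,-0.2,5.55,1,0,0,0,-0.1,-0.2,5.55,1,0,0,0,-0.1,-0.2,5.55,1,0,0,0,-0.1,-0.2,5.55,1,0,0,0,-0.1,-0.2,5.55,1,0,0,0,-0.1,-0.2,5.55,1,0,0,0,-0.1,-0.2,5.55,1,0,0,0,-0.1,-0.2,5.55,1,0,0,0,-0.1,-0.2,5.55,1]
  force: 25

```text
t: 8.47
tool_pos: [479.5, 68.2, 18.6]
eef_rot: [-2.219, -2.223, 0.0]
ft_force: [-0.1, -0.9, 0.7]
grip_width: 0.448
```

Emit:
move_arm:
  commands: [0,0,0,0,0,-4,1,0,0,0,0,0,-8,1,0,0,0,1,1,-12,1,0,0,0,4,4,-15,1,0,0,0,8.2,7.1,-16,1,0,0,0,8.2,7.1,-16,1,0,0,0,8.2,7.1,-16,1,0,0,0,8.2,7.1,-16,1,0,0,0,8.2,7.1,-16,1]

```text
t: 9.22
tool_pos: [549.6, 149.6, 178.0]
eef_rot: [-2.22, -2.223, 0.002]
ft_force: [-0.6, -0.6, -2.6]
grip_width: 0.454
```

```bash
python3 - <<'E'
from h import *
snap('wrist','w4',s=1.25); s=env.sense(); print(s['tool_pos'],s['grip_width']*94,px('w4',[550.4,249.3,97])*1.25,px('w4',s['tool_pos'])*1.25,s['ft_force'])
E
```

```text
[549.56234681 149.35143543 178.07717849] 42.4394207811198 [395.84309191  90.22131722] [393.36407182 331.74125245] [ 0.13781741  0.2866905  -1.81111669]
```

View pics/w4.png

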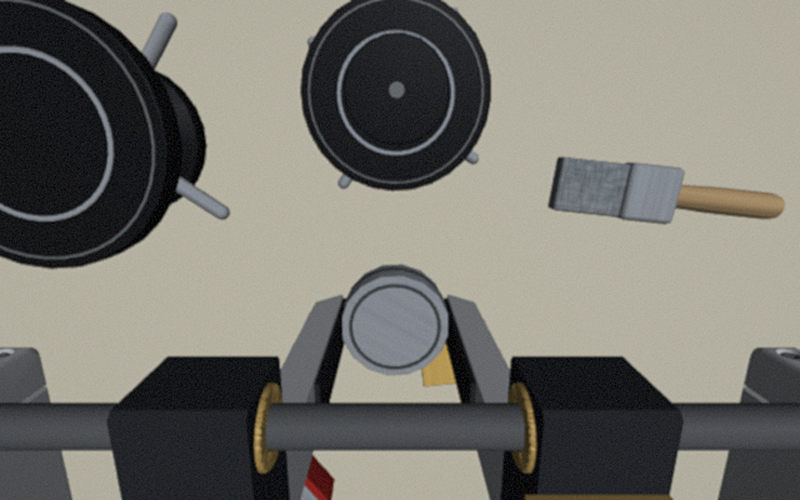

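```bash
python3 - <<'E'
from h import *
print(w('w4',395/1.25,326/1.25,177.5)-env.sense()['tool_pos'], w('w4',396.5/1.25,89.5/1.25,97))
E
```

```text
[ 0.6526324   2.23736086 -0.57717849] [550.74276354 249.65520867  97.        ]
```

Emit:
move_arm:
  commands: [0,0,0,4,0,0,1,0,0,0,8,0,2,1,0,0,0,9.8,0.05,4,1,0,0,0,9.8,0.05,5,1,0,0,0,9.8,0.05,5,1,0,0,0,9.8,0.05,5,1,0,0,0,9.8,0.05,5,1,0,0,0,9.8,0.05,5.5,1,0,0,0,9.8,0.05,5.9,1,0,0,0,9.8,0.05,6.0,1,0,0,0,9.8,0.05,6.1,1,0,0,0,9.8,0.05,6.1,1,0,0,0,9.8,0.05,6.1,1,0,0,0,9.8,0.05,6.1,1]

```text
t: 10.43
tool_pos: [550.7, 248.4, 117.7]
eef_rot: [2.219, 2.224, 0.0]
ft_force: [0.3, -1.5, -2.9]
grip_width: 0.458
```

Emit:
move_arm:
  commands: [0,0,0,-0.1,-0.06,0.05,1,0,0,0,-0.1,-0.06,0.15,1,0,0,0,-0.1,-0.06,0.18,1,0,0,0,-0.1,-0.06,0.18,1,0,0,0,-0.1,-0.06,0.18,1]

```text
t: 10.85
tool_pos: [550.0, 247.4, 115.8]
eef_rot: [-2.219, -2.224, 0.0]
ft_force: [-0.1, -0.3, -1.6]
grip_width: 0.45
```

Emit:
move_arm:
  commands: [0,0,0,0,0,0.04,1,0,0,0,0,0,0.04,1,0,0,0,0,0,0.04,-1,0,0,0,0,0,0.04,-1,0,0,0,0,0,0.04,-1,0,0,0,0,0,0.04,-1,0,0,0,0,0,-3,-1,0,0,0,0,0,-6,-1,0,0,0,-4,0,-6,-1,0,0,0,-8,0,-6,-1,0,0,0,-10,0,-6,-1,0,0,0,-10,0,-6,-1,0,0,0,-10,0,-6,-1]

```text
t: 11.93
tool_pos: [550.4, 146.4, 176.1]
eef_rot: [-2.222, -2.221, -0.001]
ft_force: [0.2, 0.9, -0.8]
grip_width: 1.002
```

```bash
python3 - <<'E'
from h import *
snap('wrist','w5',(190,0,440,160),3); s=env.sense(); print(s['t'],s['tool_pos'],px('w5',[550.6,249.5,115])-[190,0],s['ft_force'])
# v-anvil from w1 corners
c=[w('w1',u/1.25,v/1.25,28)[:2] for u,v in[(146,293),(187,339),(199,259),(235,301)]]
print(np.mean(c,0),c)
E
```

```text
11.9833 [550.3569567  147.73320074 175.93910933] [125.29609649  62.3791279 ] [-0.46858871  0.59976372 -0.22517077]
[474.21691082 -67.22529837] [array([442.87504893, -63.26391477]), array([467.30290336, -97.96602232]), array([482.44625232, -38.68032814]), array([504.24343868, -68.99092824])]
```

View pics/w5.png

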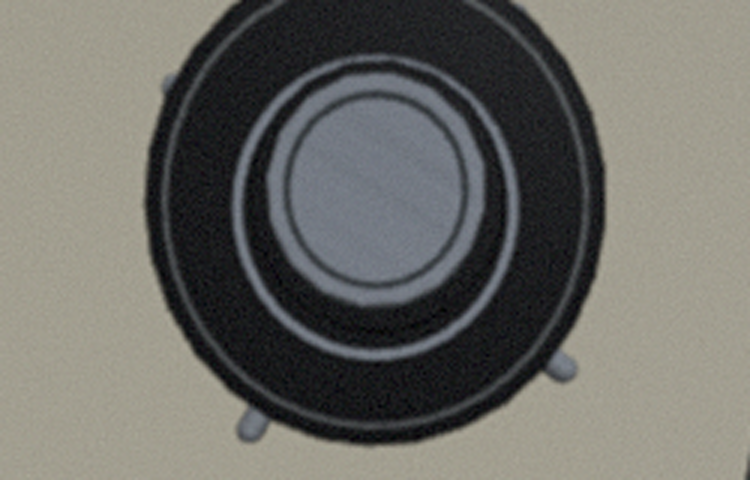

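```bash
python3 - <<'E'
from h import *
print(rel([469,-71,100],0.611))
E
```

```text
[array([-21.86,  -8.17,   7.58]), ('tool turn z', np.float64(-0.609), 'q7', np.float64(-0.13220597732707384))]
```

Emit:
move_arm:
  commands: [0,0,-0.1,-4,-1.5,0,-1,0,0,-0.2,-8,-3,0,-1,0,0,-0.3,-12,-4.5,2,-1,0,0,-0.4,-16,-6,4,-1,0,0,-0.5,-19,-7,6,-1,0,0,-0.61,-21.9,-8.2,7.6,-1,0,0,-0.61,-21.9,-8.2,7.6,-1,0,0,-0.61,-21.9,-8.2,7.6,-1,0,0,-0.61,-21.9,-8.2,7.6,-1,0,0,-0.61,-21.9,-8.2,7.6,-1]

```text
t: 12.82
tool_pos: [469.7, -70.3, 100.2]
eef_rot: [1.447, 2.788, 0.001]
ft_force: [0.7, 0.8, -0.5]
grip_width: 0.996
```

```bash
python3 - <<'E'
from h import *
snap('wrist','w6',s=1.25); s=env.sense(); print(s['t'],s['tool_pos'],px('w6',[469,-71,28])*1.25,s['q'][6])
E
```

```text
12.8667 [469.74378226 -70.25677474 100.22389741] [392.14810664 277.20933819] 0.8638345659315617
```

View pics/w6.png

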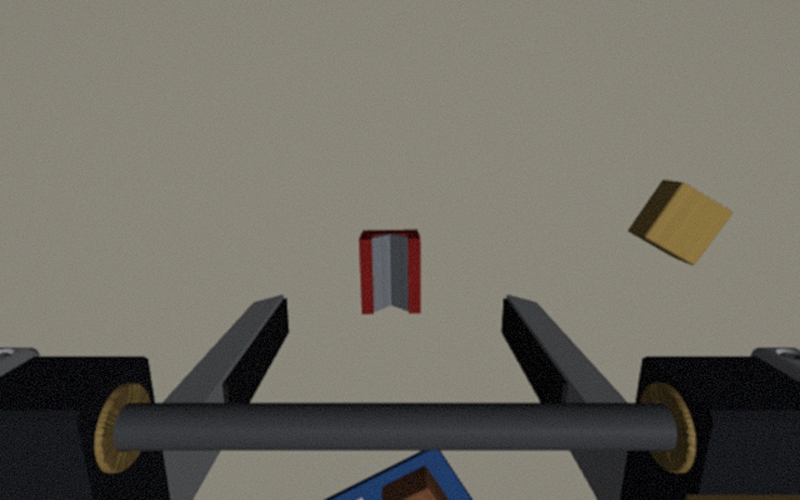

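```bash
python3 - <<'E'
from h import *
c=[w('w6',u/1.25,v/1.25,28)[:2] for u,v in[(360,237),(420,237),(361,313),(420,313)]]
m=np.mean(c,0);print(m,np.linalg.norm(c[1]-c[0]),np.linalg.norm(c[2]-c[0]),rel([*m,20],0.611))
d=c[2]-c[0]+c[3]-c[1];print(np.arctan2(d[1],d[0]))
E
```

```text
[467.68150737 -70.96908799] 32.891156507259055 44.5722339246942 [array([ 0.06, -0.22,  8.02]), ('tool turn z', np.float64(0.002), 'q7', np.float64(0.8638345659315617))]
-0.9538323722309224
```

Emit:
move_arm:
  commands: [0,0,0,0.05,-0.2,4,-1,0,0,0,0.05,-0.2,7,-1,0,0,0,0.05,-0.2,7.9,-1,0,0,0,0.05,-0.2,7.9,-1,0,0,0,0.05,-0.2,7.9,-1,0,0,0,0.05,-0.2,7.9,1,0,0,0,0.05,-0.2,7.9,1,0,0,0,0.05,-0.2,7.9,1,0,0,0,0.05,-0.2,7.9,1,0,0,0,0.05,-0.2,7.9,1,0,0,0,0.05,-0.2,7.9,1,0,0,0,0.05,-0.2,7.9,1,0,0,0,0.05,-0.2,7.9,1,0,0,0,0.05,-0.2,7.9,1,0,0,0,0.05,-0.2,7.9,1]
  force: 25

```text
t: 14.12
tool_pos: [466.8, -72.5, 20.8]
eef_rot: [1.449, 2.787, -0.0]
ft_force: [-0.3, -0.3, -0.1]
grip_width: 0.359
```

```bash
python3 - <<'E'
from h import *
# tray from top0c pixels: (u/4+310, v/4+150)
f=lambda u,v: w('top0',u/4+310,v/4+150,5)[:2]
A=[f(484,94),f(436,202),f(766,222),f(719,330)]; print('corners',A,'centre',np.mean(A,0))
d=A[2]-A[0]+A[3]-A[1]; th=np.arctan2(d[1],d[0]); print('th',th, 'lens',np.linalg.norm(A[2]-A[0]),np.linalg.norm(A[1]-A[0]))
M=np.mean([f(578,152),f(660,187),f(546,235),f(627,271)],0);E=np.mean([f(674,195),f(757,230),f(640,254),f(721,314)],0);print(M,E)
u=np.array([np.cos(th),np.sin(th)])
s=env.sense();print(s['tool_pos'],s['grip_width']*94)
print(rel([*(np.mean(A,0)-75*u),150],th+np.pi/2))
E
```

```text
corners [array([ 632.13101726, -190.553212  ]), array([ 566.82530416, -161.20302022]), array([ 557.08953941, -358.16056984]), array([ 492.52093468, -328.73503581])] centre [ 562.14169887 -259.66295947]
th -1.9900044658795342 lens 183.63945599884977 71.59797427849078
[ 562.47283406 -260.76165203] [ 541.00707102 -317.22157649]
[466.79517095 -72.50156116  20.83635145] 33.702823277721336
[array([-16.94,   3.49, -12.92]), ('tool turn z', np.float64(1.031), 'q7', np.float64(0.9889937548332544))]
```

```bash
python3 - <<'E'
from h import *
th=-1.99;u=np.array([np.cos(th),np.sin(th)])
print(rel([*(np.array([562.3,-260])+95*u),150],th+np.pi/2))
E
```

```text
[array([-25.72, -11.1 , -12.91]), ('tool turn z', np.float64(1.031), 'q7', np.float64(0.9889937548332544))]
```

Emit:
move_arm:
  commands: [0,0,0,0,0,-4,1,0,0,0,0,0,-8,1,0,0,0.1,-2,-1,-11,1,0,0,0.2,-5,-2,-13,1,0,0,0.32,-8.5,-3.5,-13,1,0,0,0.44,-12,-5,-13,1,0,0,0.56,-15.5,-6.5,-13,1,0,0,0.68,-19,-8,-13,1,0,0,0.8,-22,-9.5,-13,1,0,0,0.92,-25,-10.7,-13,1,0,0,1.03,-25.7,-11.1,-13,1,0,0,1.03,-25.7,-11.1,-13,1,0,0,1.03,-25.7,-11.1,-13,1,0,0,1.03,-25.7,-11.1,-13,1,0,0,1.03,-25.7,-11.1,-13,1]

```text
t: 15.37
tool_pos: [523.7, -345.3, 150.7]
eef_rot: [-2.63, -1.717, -0.001]
ft_force: [0.1, 0.5, -3.0]
grip_width: 0.355
```

```bash
python3 - <<'E'
from h import *
snap('wrist','w7',s=1.25); s=env.sense(); print(s['t'],s['tool_pos'],s['grip_width']*94,px('w7',[562.3,-260,5])*1.25,px('w7',s['tool_pos']+[0,0,8])*1.25)
E
```

```text
15.4167 [ 523.71129888 -345.31627072  150.85810864] 33.67746717854944 [395.86787612 111.6017802 ] [393.87126418 340.46970762]
```

View pics/w7.png

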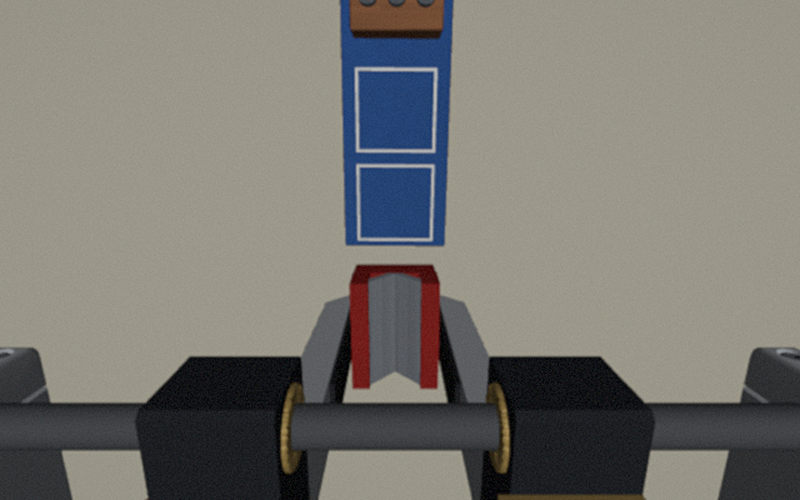

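```bash
python3 - <<'E'
from h import *
g=lambda L,z:[w('w7',u/1.25,v/1.25,z)[:2] for u,v in L]
def rep(n,c):
  c=np.array(c);m=c.mean(0);d=c[2]-c[0]+c[3]-c[1];print(n,m.round(1),'th',np.arctan2(d[1],d[0]).round(4),np.linalg.norm(c[1]-c[0]).round(1),np.linalg.norm(c[2]-c[0]).round(1),np.linalg.norm(c[3]-c[2]).round(1));return m
M=rep('mid',g([(355.5,69),(437.5,69),(357,152.5),(435.5,152.5)],5))
E=rep('end',g([(357,165.5),(433.5,165.5),(358.5,240),(432.5,240)],5))
print(np.linalg.norm(M-E),'th',np.arctan2(*(E-M)[::-1]))
s=env.sense();zt=s['tool_pos'][2]+7.2
B=rep('blk',g([(352,283),(438,283),(353,387),(437.5,387)],zt))
R=Ro.from_rotvec(s['eef_rot']).as_matrix(); off=R.T[:2,:2]@(B-s['tool_pos'][:2]); print('blk in tool',off,'tool yaw',np.arctan2(R[1,1],R[0,1])-np.pi/2)
t=M-(B-s['tool_pos'][:2]); print('TCP target',t,rel([*t,26],-1.99+np.pi/2))
cropf('w7',(250,190,380,320),5,'w7c')
E
```

```text
mid [ 562.6 -260.2] th -1.9869 53.7 53.3 53.9
end [ 537.2 -316.4] th -1.981 52.9 52.7 53.4
61.720994984585374 th -1.9951555823325822
blk [ 524.6 -344.4] th -1.9823 32.0 43.4 33.6
blk in tool [1.20095998 0.48058652] tool yaw -1.9856135715337269
TCP target [ 561.65693211 -261.10258261] [array([ 9.23,  0.08, 12.49]), ('tool turn z', np.float64(0.004), 'q7', np.float64(0.49457935683968596))]
```

View pics/w7c.png

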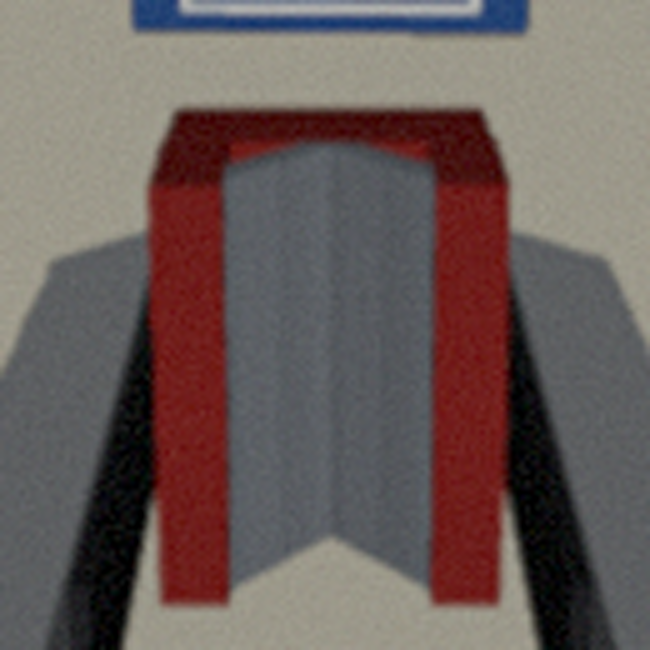

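Emit:
move_arm:
  commands: [0,0,0,4,0,0,1,0,0,0,8,0.1,2,1,0,0,0,9.2,0.1,6,1,0,0,0,9.2,0.1,9,1,0,0,0,9.2,0.1,11,1,0,0,0,9.2,0.1,11,1,0,0,0,9.2,0.1,11,1,0,0,0,9.2,0.1,11,1]

```text
t: 16.08
tool_pos: [562.4, -263.4, 42.5]
eef_rot: [2.633, 1.712, 0.002]
ft_force: [0.2, -0.2, -2.9]
grip_width: 0.36
```

```bash
python3 - <<'E'
from h import *
print(env.sense()['tool_pos'],rel([561.9,-260.9,26.2],-1.992+np.pi/2))
E
```

```text
[ 562.42023818 -263.40601538   42.4569673 ] [array([ 0.21, -0.15,  1.63]), ('tool turn z', np.float64(0.003), 'q7', np.float64(0.4419402631075518))]
```

Still settling; descend most of the way, then check.

Emit:
move_arm:
  commands: [0,0,0.003,0.12,-0.1,0.6,1,0,0,0.003,0.12,-0.1,1.1,1,0,0,0.003,0.12,-0.1,1.4,1,0,0,0.003,0.12,-0.1,1.4,1,0,0,0.003,0.12,-0.1,1.4,1,0,0,0.003,0.12,-0.1,1.4,1]

```text
t: 16.58
tool_pos: [561.4, -261.6, 27.0]
eef_rot: [2.637, 1.708, -0.0]
ft_force: [1.0, 0.2, -2.2]
grip_width: 0.358
```

```bash
python3 - <<'E'
from h import *
print(env.sense()['tool_pos'],rel([561.9,-260.9,26],-1.992+np.pi/2))
E
```

```text
[ 561.4194093  -261.60725733   27.00527427] [array([0.08, 0.01, 0.1 ]), ('tool turn z', np.float64(0.0), 'q7', np.float64(0.45067868201843725))]
```

Emit:
move_arm:
  commands: [0,0,0,0.07,0.01,0.08,1,0,0,0,0.07,0.01,0.1,1,0,0,0,0.07,0.01,0.1,1,0,0,0,0.07,0.01,0.1,-1,0,0,0,0.07,0.01,0.1,-1,0,0,0,0.07,0.01,0.1,-1,0,0,0,0.07,0.01,0.1,-1,0,0,0,0.07,0.01,-4,-1,0,0,0,0.07,0.01,-8,-1,0,0,0,0.07,0.01,-11,-1,0,0,0,0.07,0.01,-11,-1]

```text
t: 17.5
tool_pos: [563.9, -262.6, 142.5]
eef_rot: [2.633, 1.704, 0.007]
ft_force: [1.1, -0.9, 0.5]
grip_width: 0.89
```

```bash
python3 - <<'E'
from h import *
print(rel([589.4,48.7,100],0.08))
E
```

```text
[array([ 29.44, -10.44,   4.21]), ('tool turn z', np.float64(-0.502), 'q7', np.float64(0.35202762356278894))]
```

Emit:
move_arm:
  commands: [0,0,-0.05,4,-1.4,0,-1,0,0,-0.1,8,-2.8,0,-1,0,0,-0.16,12,-4.2,0,-1,0,0,-0.22,16,-5.6,0,-1,0,0,-0.3,20,-7,1,-1,0,0,-0.4,24,-8.4,2,-1,0,0,-0.5,28,-9.9,4,-1,0,0,-0.5,29.4,-10.4,4.2,-1,0,0,-0.5,29.4,-10.4,4.2,-1,0,0,-0.5,29.4,-10.4,4.2,-1,0,0,-0.5,29.4,-10.4,4.2,-1,0,0,-0.5,29.4,-10.4,4.2,-1,0,0,-0.5,29.4,-10.4,4.2,-1]

```text
t: 18.58
tool_pos: [587.2, 48.5, 95.3]
eef_rot: [2.134, 2.305, 0.0]
ft_force: [0.2, 0.2, -0.4]
grip_width: 1.004
```

```bash
python3 - <<'E'
from h import *
snap('wrist','w8',(190,130,440,300),3); s=env.sense(); print(s['t'],s['tool_pos'],(px('w8',[589.4,48.7,20])-[190,130])*3)
E
```

```text
18.6333 [587.15035135  48.73654854  95.21617834] [384.63611228 271.48643474]
```

View pics/w8.png

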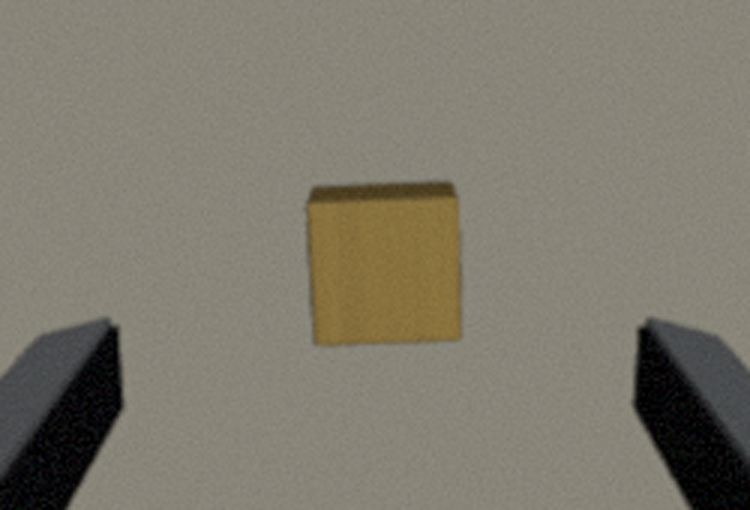

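```bash
python3 - <<'E'
from h import *
c=np.array([w('w8',u/3+190,v/3+130,20)[:2] for u,v in[(308,203),(459,197),(315,345),(461,339)]]);m=c.mean(0)
e=c[1]-c[0]+c[3]-c[2];a=np.arctan2(e[1],e[0]);d=c[2]-c[0]+c[3]-c[1];b=np.arctan2(d[1],d[0])+np.pi/2
print(m,a,b,np.linalg.norm(e)/2,np.linalg.norm(d)/2,rel([*m,20],(a+b)/2))
E
```

```text
[589.67493898  48.52513788] 0.11922972626107105 0.10939900783308443 35.202908449786186 35.196160153091775 [array([-0.04,  0.25,  7.52]), ('tool turn z', np.float64(-0.037), 'q7', np.float64(0.281043289328051))]
```

Emit:
move_arm:
  commands: [0,0,-0.036,0,0.22,4,-1,0,0,-0.036,0,0.22,6.8,-1,0,0,-0.036,0,0.22,7.5,-1,0,0,-0.036,0,0.22,7.5,-1,0,0,-0.036,0,0.22,7.5,-1,0,0,-0.036,0,0.22,7.5,1,0,0,-0.036,0,0.22,7.5,1,0,0,-0.036,0,0.22,7.5,1,0,0,-0.036,0,0.22,7.5,1,0,0,-0.036,0,0.22,7.5,1,0,0,-0.036,0,0.22,7.5,1,0,0,-0.036,0,0.22,7.5,1,0,0,-0.036,0,0.22,7.5,1,0,0,-0.036,0,0.22,7.5,1,0,0,-0.036,0,0.22,7.5,1]
  force: 25

```text
t: 19.88
tool_pos: [589.1, 50.1, 19.8]
eef_rot: [-2.09, -2.345, 0.0]
ft_force: [-0.4, 0.9, -0.0]
grip_width: 0.382
```

```bash
python3 - <<'E'
from h import *
th=-1.992;u=np.array([np.cos(th),np.sin(th)]);M=np.array([562.6,-260.2])
s=env.sense();print(s['tool_pos'],s['grip_width']*94)
print(M+62*u,rel([*(M+152*u),150],th+np.pi/2))
E
```

```text
[589.14402779  50.12719101  19.79746944] 35.902089339427484
[ 537.25072848 -316.78104306] [array([-43.59, -13.96, -13.02]), ('tool turn z', np.float64(0.536), 'q7', np.float64(0.38231013410855125))]
```

Emit:
move_arm:
  commands: [0,0,0,0,0,-4,1,0,0,0,0,0,-8,1,0,0,0.03,-2,-0.7,-11,1,0,0,0.08,-6,-2,-13,1,0,0,0.12,-9.8,-3.1,-13,1,0,0,0.17,-13.6,-4.3,-13,1,0,0,0.22,-17.4,-5.5,-13,1,0,0,0.27,-21.2,-6.7,-13,1,0,0,0.32,-25,-8,-13,1,0,0,0.37,-28.8,-9.2,-13,1,0,0,0.42,-32.6,-10.4,-13,1,0,0,0.47,-36.4,-11.6,-13,1,0,0,0.52,-40.2,-12.8,-13,1,0,0,0.536,-43.6,-14,-13,1,0,0,0.536,-43.6,-14,-13,1,0,0,0.536,-43.6,-14,-13,1,0,0,0.536,-43.6,-14,-13,1,0,0,0.536,-43.6,-14,-13,1,0,0,0.536,-43.6,-14,-13,1]

```text
t: 21.47
tool_pos: [500.9, -397.6, 149.8]
eef_rot: [-2.634, -1.711, -0.001]
ft_force: [-0.0, 0.6, -1.9]
grip_width: 0.381
```

```bash
python3 - <<'E'
from h import *
snap('wrist','w9',(215,0,415,330),1.8); s=env.sense(); print(s['t'],s['tool_pos'],s['grip_width']*94,px('w9',[562.6,-260.2,33]),px('w9',[537.2,-316.6,5]),px('w9',s['tool_pos']))
E
```

```text
21.5167 [ 500.86718609 -397.65936449  149.79521766] 35.95715399621721 [316.06827152   2.8116092 ] [315.69625671  95.19902135] [315.04590281 265.39043617]
```

View pics/w9.png

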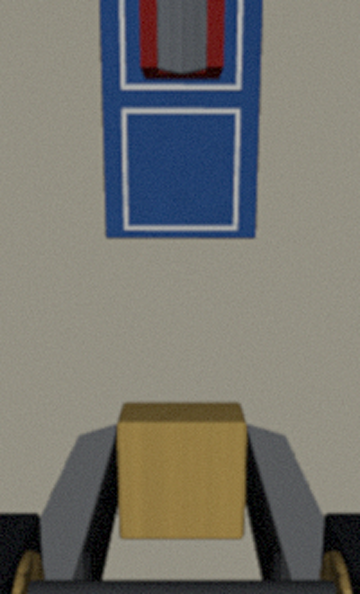

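```bash
python3 - <<'E'
from h import *
g=lambda L,z:np.array([w('w9',u/1.8+215,v/1.8,z)[:2] for u,v in L])
E=g([(123.5,110),(240.5,110),(126,229),(237.5,229)],5);s=env.sense();zt=s['tool_pos'][2]+.2
B=g([(118,422),(245,422),(120,538),(243,538)],zt)
for c in(E,B):
  d=c[2]-c[0]+c[3]-c[1];print(c.mean(0),np.arctan2(d[1],d[0]),np.linalg.norm(c[1]-c[0]),np.linalg.norm(c[2]-c[0]),np.linalg.norm(c[3]-c[2]))
R=Ro.from_rotvec(s['eef_rot']).as_matrix();print('brass in tool',R.T[:2,:2]@(B.mean(0)-s['tool_pos'][:2]))
t=E.mean(0)-(B.mean(0)-s['tool_pos'][:2]);print(t,rel([*t,25.5],-1.992+np.pi/2))
E
```

```text
[ 537.55287673 -316.51288638] -1.9913380951805344 53.281950655550204 52.92878294983959 53.14762194729626
[ 500.8026956  -398.77500296] -1.9892887431868456 34.56359522310068 35.08855427260551 35.208356162025126
brass in tool [-1.04537702  0.39496167]
[ 537.61736722 -315.39724791] [array([9.000e+00, 1.000e-02, 1.243e+01]), ('tool turn z', np.float64(0.002), 'q7', np.float64(0.5932994496456669))]
```

Emit:
move_arm:
  commands: [0,0,0.002,4,0,0,1,0,0,0.002,8,0,3,1,0,0,0.002,9,0,7,1,0,0,0.002,9,0,10,1,0,0,0.002,9,0,11,1,0,0,0.002,9,0,11,1,0,0,0.002,9,0,11,1,0,0,0.002,9,0,11,1,0,0,0.002,9,0,11.5,1,0,0,0.002,9,0,12,1,0,0,0.002,9,0,12.2,1,0,0,0.002,9,0,12.2,1,0,0,0.002,9,0,12.2,1,0,0,0.002,9,0,12.2,1]

```text
t: 22.68
tool_pos: [536.9, -317.0, 28.0]
eef_rot: [2.638, 1.705, -0.0]
ft_force: [0.5, 0.4, -2.0]
grip_width: 0.384
```

```bash
python3 - <<'E'
from h import *
print(env.sense()['tool_pos'],env.sense()['ft_force'],rel([537.5,-315.5,25],-1.992+np.pi/2))
E
```

```text
[ 536.9246864  -317.0043263    27.99334843] [ 0.5228489   0.40166679 -2.03479419] [array([ 0.16, -0.01,  0.3 ]), ('tool turn z', np.float64(-0.002), 'q7', np.float64(0.5568709652841399))]
```

Emit:
move_arm:
  commands: [0,0,0,0.14,0,0.1,1,0,0,0,0.14,0,0.2,1,0,0,0,0.14,0,0.28,1,0,0,0,0.14,0,0.28,1,0,0,0,0.14,0,0.28,1]

```text
t: 23.1
tool_pos: [537.4, -315.6, 25.0]
eef_rot: [-2.638, -1.705, 0.0]
ft_force: [0.5, 0.9, -2.0]
grip_width: 0.377
```

Release, rise, and back off to look.

Emit:
move_arm:
  commands: [0,0,0,0,0,0.03,1,0,0,0,0,0,0.03,-1,0,0,0,0,0,0.03,-1,0,0,0,0,0,0.03,-1,0,0,0,0,0,0.03,-1,0,0,0,0,0,0.03,-1,0,0,0,0,0,-3,-1,0,0,0,0,0,-7,-1,0,0,0,0,0,-11,-1,0,0,0,-3,0,-15,-1,0,0,0,-4,0,-18,-1,0,0,0,-4,0,-18,-1,0,0,0,-4,0,-18,-1,0,0,0,-4,0,-18,-1]

```text
t: 24.27
tool_pos: [521.2, -351.5, 204.6]
eef_rot: [-2.638, -1.706, -0.001]
ft_force: [0.2, 0.1, -0.6]
grip_width: 1.0
```

```bash
python3 - <<'E'
from h import *
snap('wrist','w10',(190,0,440,270),2.2); snap('top','top1',(160,40,520,300),2.2)
print(env.sense()['t'],env.sense()['tool_pos'],px('w10',[562.6,-260.2,33])-[190,0],px('w10',[537.4,-316.5,25])-[190,0])
E
```

```text
24.3667 [ 520.96981888 -351.05475529  203.76380256] [125.8108269   83.36756095] [125.91003037 151.06835022]
```

View pics/w10.png

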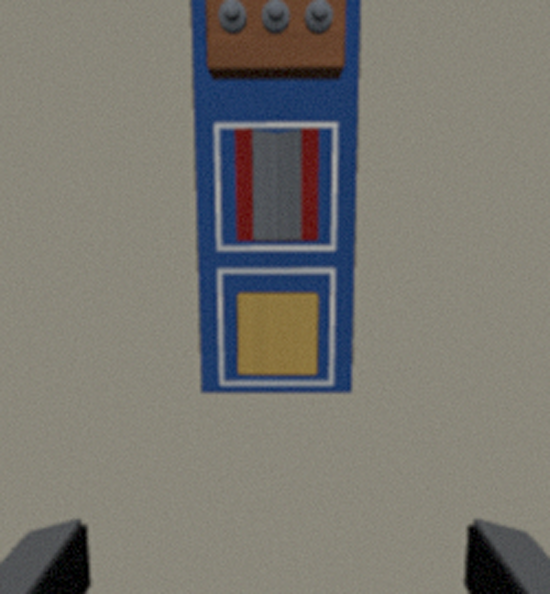

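View pics/top1.png

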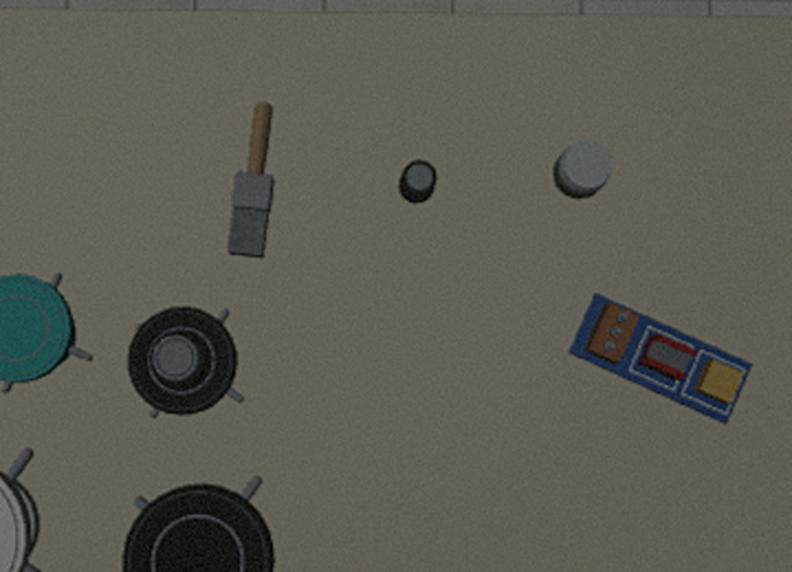

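The V-anvil's top is centred at (277,184) in the crop, which is (125.9,83.9) against a predicted (125.8,83.4). The brass block is at (126.5,152.0) against (125.9,151.1). Both are within about 1 mm. The top view shows the stack on the small black table, with the tin, brush and loupe where they were.

```bash
python3 -c "
from workcell import env
print(env.hand_in())"
```

```text
the job is handed in; nothing more can be done
None
```

I set all four parts out in the order you asked and handed the job in at about 24 s, with the gripper open and clear of everything.

| Part | Place | Last check |
|---|---|---|
| Flat anvil | smaller black test table | dot within about 0.5 mm of the table centre |
| Steel block | on top of the flat anvil | within about 1 mm of centre |
| V-anvil | middle square, next to the rack | within about 0.5 mm of centre, aligned with the tray |
| Brass block | end square | about 1 mm towards the tray's end, square to the tray |

- **Bystanders:** the final top view shows the tin, brush and loupe where they started.
- **Disagreement:** when gripped, the steel block read about 42 mm wide instead of 44. The pictures showed it flat and centred, so I went by those.
- **Failed checks:** none.

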